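Set the sprung jaw half open and push the bar home

TASK

Load the clamping fixture using fingertips only, picking nothing up. First push the sprung jaw by its upright tab all the way back until it will go no further and let it go, so that it springs back and latches on the stop pin, half open. Then push the loose square bar along its channel, without lifting it, in between the open jaws until it is fully home against the stop block behind them; leave the jaw latched and the other things on the bench alone.

Things in the scene. Friction and masses are not known exactly. Their poses are not given: they have to be found in the camera images.
- fixture: Clamping fixture, screwed down: dark steel bed 180 x 260 x 12 mm. Axes: x = the way the sprung jaw opens (about away from the robot), y = along the guide channel towards its open loading end, z up. Origin: on the bench under the channel's centre line, mid jaws (y = 0). Bed: x -45 to 135, y -65 to 195, top z = 12 mm. Fixed steel jaw: x -38 to -13, y -30 to 30, top z = 37 mm.
- channel (a point): Point on the bed on the channel's centre line, at fixture x = 0, y = 100, z = 12 mm; axes as the fixture's. The channel is 23 mm wide, between two rails 9 mm wide whose tops are 6 mm above the bed, and leads along -y in between the jaws.
- end_stop (a point): Centre line of the channel at the face of the end stop, at fixture x = 0, y = -38, z = 12 mm; axes as the fixture's. It is the stop block: a steel block across the channel behind the jaws, 48 mm wide, 14 mm thick, its top 20 mm above the bed. The loose bar is home when its front end touches this face.
- jaw (a joint): Travel (m) of the sprung aluminium jaw along fixture +x: 0 = shut, 0.0225 = mid, latched on the stop pin, 0.036 = end stop. A spring shuts it: 3.5 N at 0, 8.5 N at 0.036; lifting the pin adds about 2 N from 0.003 to 0.022. Let go beyond 0.026 it returns to mid and stays; let go earlier it shuts. Jaw block: 40 (x) by 56 (y) mm, top at z = 37 mm; front face at fixture x = -8 mm plus travel.
- tab_face (a point): Moves with the jaw: middle of the face to push on of its upright tab, the face looking to fixture -x, at fixture x = 24 mm plus the jaw's travel, y = 0, z = 52 mm. The tab is a plate 8 mm thick (x) and 44 mm wide (y) at the rear of the jaw block, from z = 37 (block's top) to 67 mm. The room in front of it, above both jaws, is free. Axes as the fixture's.
- pin (a joint): Lift (m) of the sprung stop pin: 0 = fully down, about 0.009 = on top of the tooth of the jaw's tail. It works by itself. Steel pin 8 mm across with a black knob 18 mm across, upright in a grey bridge over the jaw's tail: bridge at fixture x 76 to 96, y -28 to 28, top z = 57 mm; the knob's top at z = 72 mm plus the lift.
- blank: Loose square steel bar, 20 x 20 x 80 mm, 0.17 to 0.35 kg, lying in the channel on the bed on the loading side of the jaws, its length (y axis) along the fixture's y. Origin: centre of its underside. Play in the channel 1.5 mm each side; it stands 14 mm above the rails. When home its origin is at fixture y = 2 mm and its rear end at y = 42 mm, 12 mm outside the jaws.
- hammer: Bystander: a hammer lying on the bench, right of the fixture (seen from the robot).
- slug: Bystander: a short round brass slug, 32 mm across and 45 mm tall, standing on the bench at the right.
- brush: Bystander: a brush lying on the bench at the left.
- tin: Bystander: a closed steel tin, 70 mm across and 90 mm tall, standing at the left.
Mind the look-alikes: they are no part of the job. Of the things like the blank, leave any that is orange; of the rest the larger one is meant.

How it is judged:
By the outcome, as a careful person would: the job done as asked, in the order asked, and still so for the second after the job is handed in, with the robot touching nothing.
It also fails if it takes over 51 s, if anything falls off the work surface, if the arm or the gripper's body presses on something with over 40 N, if the wrist force passes 120 N, or if a joint passes its speed limit or range.

ROBOT

A 6-joint arm with a two-finger parallel gripper is mounted at the origin on the work surface. World frame = base frame: x ahead of the robot, y to its left, z up, the work surface at z = 0. Lengths are in m, angles in rad, forces in N, time in s.
With the tool pointing down it reaches from about 0.325 to 0.85 m from the base axis. Payload 4.4 kg.
Tool frame: the origin (TCP) lies at the very end of the fingers, on their centre line; the grasp point (between the pads) lies grip_depth behind it (grip_depth is the distance from the TCP to the grasp point, in m); z points along the fingers, y is the direction in which the jaws open and shut (so a half turn about z gives the same grasp; the last joint's range is limited). The gripper opens to 94 mm and grips with 3 to 60 N. Pads are 16 mm wide; open, the fingers measure 119 mm over their backs; the gripper's body (75 mm by 177 mm) begins 78 mm behind the grasp point.
Start: joints at [1.038, 0.207, 1.542, -0, 1.393, -0.15], TCP at [0.215, 0.533, 0.205] pointing down, gripper open.
Joint ranges: [-2.73, 2.73], [-0.86, 2.22], [0.23, 2.46], [-1.11, 4.25], [0.08, 2.63], [-2.82, 2.82]. Speed limits (rad/s): [2.79, 2.79, 3.14, 3.14, 3.14, 3.14].

INTERFACE

Orientations are given as a rotation vector (axis times angle).
In Python, from plant import get_obs, grab_frame, camera_model, close_job, grip_depth gives the robot as it stands.
- The arm moves only by the tool move_arm, never from a script. Its argument "targets" is one flat list of numbers, 5 for each row, row after row: the shift along the tool's x, y, z in units of 30 mm (1.0 is 30 mm), then the turn about the tool's z in units of 6 degrees (1.0 is 6 degrees), then the gripper's target within -1 to 1 (shut at 1, half-way at 0, fully open at -1). A call has 1 to 10 rows; each row is the pose to reach, as a shift and turn from the pose commanded when the call began, along the tool's axes at that moment; what a row does not reach only later rows make up. A row lasts 1/12 s, in which the tool goes at most 41.7 mm and 7.16 degrees, less where a joint would pass 70% of its speed; a pose out of reach is approached as far as the arm can. A call with a gripper value outside its range is refused whole. The fingers move at their own pace and stop on an object; the grip force is fixed at half the most. Time passes only in rows, so rows that repeat a pose let the fingers close. It gives the time, the measured TCP pose, the force and the opening at its end, in the units of the state.
- get_obs(): the state, without advancing time (a new reading comes with each control period).
- grab_frame(name): name is "scene" or "top" or "wrist"; returns the picture (480x640x3 uint8, blue, green, red); there is no depth.
- camera_model(name): a dict with "K" (3x3 intrinsics, pixels), "R" (3x3) and "t" (3): a world point X has camera coordinates R X + t. Camera axes: x right, y down, z forward; pixel columns grow to the right and rows downward; lengths in m; the calibration is good to about 2 mm. A picture is of the moment at which its call begins: read the wrist's pose just before it. camera_model takes no time and is no camera call; for the wrist camera it gives the pose at the moment of the call.
- close_job(): hands the job in, once; it reports no verdict.
The state is a dict: "clock": time; "joints": joint angles; "joint_vel": joint speeds; "joint_torque": joint torques, N m; "tool_pos": TCP position; "orientation": TCP orientation; "wrist_force": force on the tool from outside, world axes, zero at the start; "wrist_torque": the same for the moment, N m; "finger_gap": opening from 0.0 (shut) to 1.0 (fully open).
Only numpy, scipy, OpenCV 4.12 (cv2) and the standard library are available. Lean on these libraries where they do the work, as an engineer would, in place of code of your own. Each camera call takes 0.05 s, during which the arm holds its last target. There are 200 camera calls.

## Working session

There is one attempt and no reset: what is moved stays moved. The work goes in short steps, Python scripts to look and compute and a tool call to move; the robot and the scene stay as the last step left them, time stands still between calls to the robot, and variables do not carry over. Pictures are saved under pics/ and viewed, about 8 in all and at most 12, crops included, and the job is handed in when it is done.

Besides the shell and the picture viewer there is one more tool, called after "Emit:" as name(argument=value, ...) on one line, values as JSON. move_arm: Moves the arm, as the interface text tells. Its arguments: {"type":"object","properties":{"targets":{"type":"array","items":{"type":"number"}}},"required":["targets"]}

```bash
mkdir -p pics; python3 - <<'E'
from plant import *
import cv2
o=get_obs();print(o, grip_depth)
for n in("scene","top"):
    cv2.imwrite(f"pics/{n}0.png",grab_frame(n)); m=camera_model(n); print(n,m)
E
```

```text
{'clock': 0.0, 'joints': array([ 1.03751340e+00,  2.07391656e-01,  1.54291882e+00, -1.59543058e-05,
        1.39348077e+00, -1.50486754e-01]), 'joint_vel': array([-0.00042939,  0.00228635, -0.00056401,  0.00100244,  0.0004723 ,
       -0.00073029]), 'joint_torque': array([-1.54093519e-03, -3.70890534e+01, -2.81409323e+01,  6.96533499e-02,
        3.61462310e-02, -1.53971127e-04]), 'tool_pos': array([0.21437526, 0.53269467, 0.20432356]), 'orientation': array([-0.59748822, -3.08351482,  0.00326119]), 'wrist_force': array([0.76480252, 0.45606829, 0.53245855]), 'wrist_torque': array([-0.01197775, -0.0086116 , -0.00244466]), 'finger_gap': 0.9993189900254154} 0.0188
scene {'K': array([[525.05037691,   0.        , 311.74451642],
       [  0.        , 525.05037691, 230.75722655],
       [  0.        ,   0.        ,   1.        ]]), 'R': array([[ 0.42060653,  0.90709549, -0.01636845],
       [ 0.74729926, -0.35662881, -0.5606779 ],
       [-0.51442586,  0.22359266, -0.82787219]]), 't': array([-0.22421194, -0.31482477,  1.37248231])}
top {'K': array([[597.46885828,   0.        , 323.72366675],
       [  0.        , 597.46885828, 242.88526427],
       [  0.        ,   0.        ,   1.        ]]), 'R': array([[-2.93191621e-03, -9.99907328e-01,  1.32943000e-02],
       [-9.82397848e-01,  3.96967211e-04, -1.86800189e-01],
       [ 1.86777601e-01, -1.36079742e-02, -9.82307972e-01]]), 't': array([0.00951248, 0.48504174, 1.27991968])}
```

View pics/top0.png

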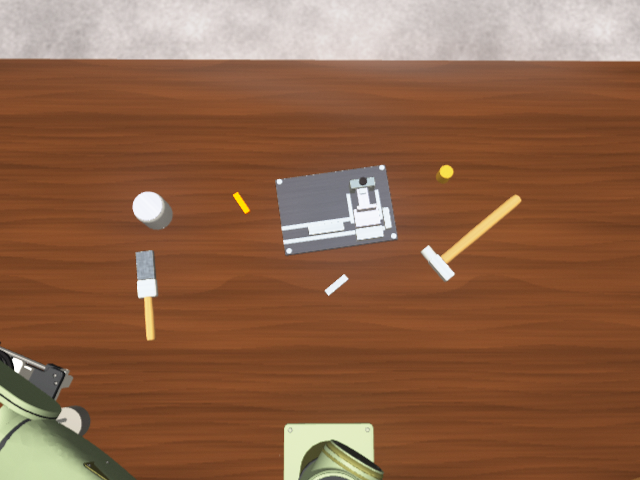

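View pics/scene0.png

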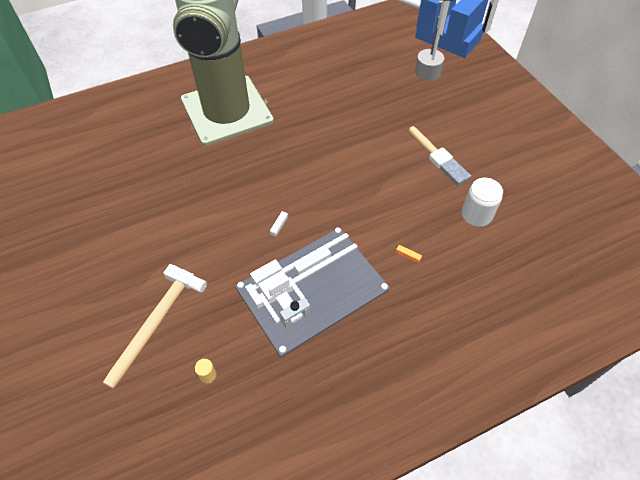

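```bash
python3 - <<'E'
import cv2
t=cv2.imread("pics/top0.png")[155:300,265:410]
cv2.imwrite("pics/c1.png",cv2.resize(t,None,fx=4.1,fy=4.1,interpolation=cv2.INTER_CUBIC))
E
```

```text
(no output)
```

View pics/c1.png

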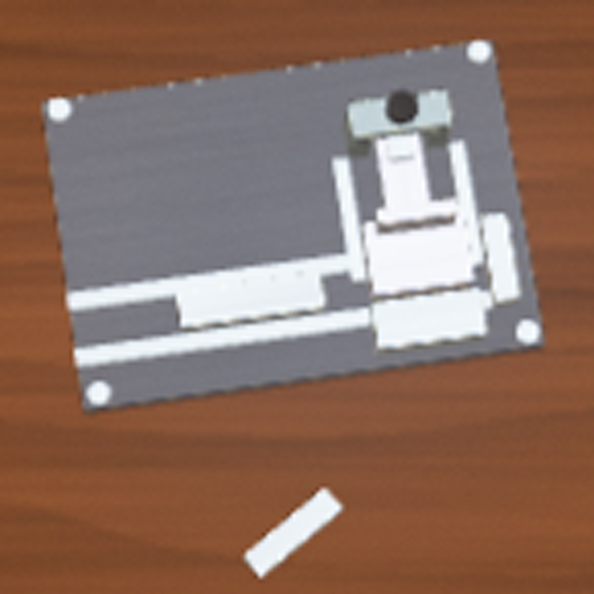

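```bash
cat > h.py <<'E'
import numpy as np, cv2
from plant import *
from scipy.optimize import least_squares
def proj(n,P,m=None):
    m=m or camera_model(n); c=np.asarray(P)@m["R"].T+m["t"]; p=c@m["K"].T; return p[:,:2]/p[:,2:]
def ray(n,uv,z,m=None):
    m=m or camera_model(n); d=m["R"].T@np.linalg.solve(m["K"],[*uv,1]); o=-m["R"].T@m["t"]; return o+d*(z-o[2])/d[2]
def fw(p,P):
    P=np.atleast_2d(np.asarray(P,float)); c,s=np.cos(p[2]),np.sin(p[2])
    return np.c_[p[0]+c*P[:,0]-s*P[:,1],p[1]+s*P[:,0]+c*P[:,1],P[:,2]]
def wf(p,W):
    c,s=np.cos(p[2]),np.sin(p[2]); d=np.asarray(W)[:2]-p[:2]; return np.array([c*d[0]+s*d[1],-s*d[0]+c*d[1]])*1000
E
python3 - <<'E'
from h import *
C=np.array([[135,195,12],[135,-65,12],[-45,-65,12],[-45,195,12]])/1e3
uv=np.array([(43,100),(493,40),(543,343),(85,407)])/4.1+[265,155]
f=lambda p:(proj("top",fw(p,C))-uv).ravel()
r=least_squares(f,[.5,0,.1]);p=r.x;print(p,np.degrees(p[2]),r.fun)
np.save("fix.npy",p)
cr=lambda u:np.array(u)/4.1+[265,155]
for u in [(175,290),(325,268),(327,305),(182,327)]: print("bar top",wf(p,ray("top",cr(u),.032)))
for u in [(376,222),(457,215)]: print("tab top",wf(p,ray("top",cr(u),.067)))
print("knob",wf(p,ray("top",cr((402,105)),.072)),"exp 86,0")
for u in [(245,560),(327,488),(342,506)]: print("lookalike",wf(p,ray("top",cr(u),.015)))
print(proj("scene",fw(p,[[.086,0,.072],[.135,195e-3,.012],[-.045,-.065,.012]])))
for q in [[.024,0,.052],[0,.1,.012],[0,-.038,.012]]: print(fw(p,[q]))
E
```

```text
[ 0.53585239 -0.09115934  0.13957382] 7.9969910535291335 [-0.42687303 -0.39192387  0.25509199 -0.53259787  0.7512627   0.37585549
 -0.57195447  0.46768532]
bar top [ 10.12410105 135.61210785]
bar top [10.91822015 52.08694113]
bar top [-9.84698807 54.09092478]
bar top [-10.96774539 134.65871399]
tab top [24.49885217 23.93395061]
tab top [ 22.27382102 -19.928893  ]
knob [85.78270404  0.58344814] exp 86,0
lookalike [-140.75312885  118.17983951]
lookalike [-107.88403397   67.99270757]
lookalike [-118.86908937   61.32647618]
[[292.35884149 304.55285863]
 [388.73881266 288.00140006]
 [232.80346173 284.80683716]]
[[ 0.55961899 -0.08782043  0.052     ]]
[[0.52194028 0.0078682  0.012     ]]
[[ 0.54113899 -0.1287898   0.012     ]]
```

```bash
cat >> h.py <<'E'
from scipy.spatial.transform import Rotation as Ro
def go(goal):
    "units (tool axes) to fixture point goal (mm)"
    p=np.load("fix.npy"); o=get_obs(); R=Ro.from_rotvec(o["orientation"]).as_matrix()
    g=fw(p,np.array([goal])/1e3)[0]; d=R.T@(g-o["tool_pos"])/.03
    y=np.array([-np.sin(p[2]),np.cos(p[2])]); yt=R[:2,1]
    a=np.degrees(np.arctan2(yt[0]*y[1]-yt[1]*y[0],yt@y))
    print("t",o["clock"],"fix",wf(p,o["tool_pos"]),"z",o["tool_pos"][2]*1e3,"shift",d,"turn",-a/6,"F",o["wrist_force"],"gap",o["finger_gap"])
    print("tool axes in fixture",Ro.from_euler("z",-p[2]).as_matrix()@R)
E
python3 -c "
from h import *
go([4,0,140])"
```

```text
t 0.1 fix [-231.52557064  662.56202236] z 204.39342747722273 shift [-17.82400649 -15.21832324   2.17151477] turn -4.988413546388092 F [-0.66678657 -0.20813937 -0.17413515] gap 1.0017844840227985
tool axes in fixture [[-8.66631044e-01  4.98947821e-01 -1.30589580e-03]
 [ 4.98949419e-01  8.66629632e-01 -1.59943457e-03]
 [ 3.33693605e-04 -2.03769560e-03 -9.99997868e-01]]
```

Emit:
move_arm(targets=[-17.8, -15.2, 0, -5, 1, -17.8, -15.2, 0, -5, 1, -17.8, -15.2, 0, -5, 1, -17.8, -15.2, 0, -5, 1, -17.8, -15.2, 0, -5, 1, -17.8, -15.2, 0, -5, 1, -17.8, -15.2, 0, -5, 1, -17.8, -15.2, 0, -5, 1, -17.8, -15.2, 0, -5, 1, -17.8, -15.2, 0, -5, 1])

```text
clock: 0.93
tool_pos: [0.4024, 0.1729, 0.2053]
orientation: [0.221, -3.134, -0.0]
wrist_force: [-0.4, -0.4, -0.3]
finger_gap: 0.325
```

```bash
python3 -c "
from h import *
go([4,0,140])"
```

```text
t 0.9333 fix [-95.41009135 280.086651  ] z 205.30672367681152 shift [-3.30011997 -9.34123794  2.17595451] turn 0.014156533970773775 F [-0.44413845 -0.41676232 -0.3192963 ] gap 0.32484403338835083
tool axes in fixture [[-9.99998892e-01 -1.48246823e-03 -1.35432044e-04]
 [-1.48247531e-03  9.99998900e-01  5.22139929e-05]
 [ 1.35354490e-04  5.24147097e-05 -9.99999989e-01]]
```

Emit:
move_arm(targets=[-3.3, -9.3, 1.5, 0, 1, -3.3, -9.3, 1.5, 0, 1, -3.3, -9.3, 1.5, 0, 1, -3.3, -9.3, 1.5, 0, 1, -3.3, -9.3, 1.5, 0, 1, -3.3, -9.3, 1.5, 0, 1, -3.3, -9.3, 1.5, 0, 1, -3.3, -9.3, 1.5, 0, 1, -3.3, -9.3, 1.5, 0, 1, -3.3, -9.3, 1.5, 0, 1])

```text
clock: 1.77
tool_pos: [0.5387, -0.0871, 0.1598]
orientation: [0.219, -3.132, -0.002]
wrist_force: [-0.8, -0.4, -0.0]
finger_gap: 0.006
```

```bash
python3 - <<'E'
from h import *
go([2,0,47])
cv2.imwrite("pics/w1.png",grab_frame("wrist"))
m=camera_model("wrist");p=np.load("fix.npy")
print(proj("wrist",fw(p,np.array([[20,22,67],[20,-22,67],[24,22,67],[24,-22,67],[-38,30,37],[-38,-30,37],[0,134,32],[86,0,72],[0,-38,32]])/1e3),m))
E
```

```text
t 1.7667 fix [3.37934578 3.60412683] z 159.76638078082397 shift [ 0.03926759 -0.12622387  3.758756  ] turn 0.0018520293379646368 F [-0.75372158 -0.43701344 -0.0191263 ] gap 0.0061996795963950475
tool axes in fixture [[-9.99998376e-01 -1.93943803e-04 -1.79185506e-03]
 [-1.96848902e-04  9.99998666e-01  1.62124635e-03]
 [ 1.79153824e-03  1.62159644e-03 -9.99997080e-01]]
[[339.99966421 264.99187322]
 [277.83366808 264.89960949]
 [339.89593075 270.29002222]
 [277.97202016 270.1988651 ]
 [349.9803867  177.05559281]
 [268.65235897 176.91859661]
 [482.22729414 225.45997056]
 [309.08563519 351.01031612]
 [260.56074714 225.11091081]]
```

View pics/w1.png

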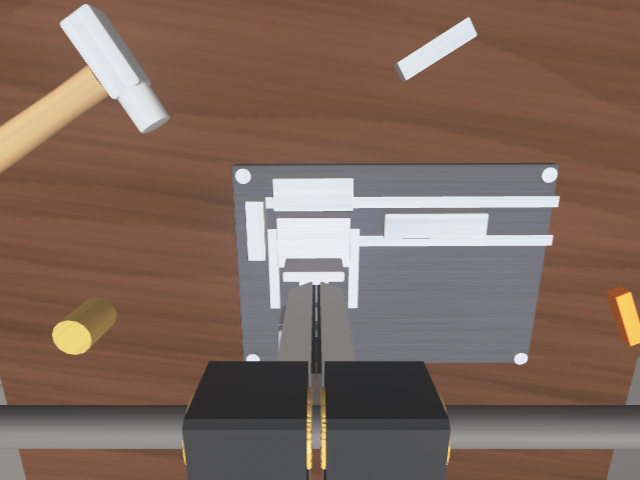

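```bash
python3 -c "
from h import *
go([4,0,48])"
```

```text
t 1.8167 fix [3.40824183 4.36344485] z 160.09000058339458 shift [-0.02426713 -0.15037222  3.73611168] turn 0.015448231872618531 F [ 0.16141903  0.27539147 -0.64887816] gap 0.003361345618678542
tool axes in fixture [[-0.99999787 -0.00161773 -0.00128076]
 [-0.00161941  0.99999783  0.00130736]
 [ 0.00127864  0.00130943 -0.99999833]]
```

Emit:
move_arm(targets=[0, -0.15, 1.3, 0, 1, 0, -0.15, 2.5, 0, 1, 0, -0.15, 3.4, 0, 1, 0, -0.15, 3.7, 0, 1, 0, -0.15, 3.7, 0, 1, 0, -0.15, 3.7, 0, 1])

```text
clock: 2.32
tool_pos: [0.5404, -0.0909, 0.0505]
orientation: [-0.224, 3.133, -0.0]
wrist_force: [0.7, 0.1, -0.0]
finger_gap: 0.006
```

```bash
python3 -c "
from h import *
go([16,0,48])"
```

```text
t 2.3167 fix [ 4.54675562 -0.40508949] z 50.45236433986313 shift [-0.38175707  0.01241436  0.08200051] turn 0.02769788286863231 F [ 0.66152724  0.09449307 -0.04236562] gap 0.0061591389291124985
tool axes in fixture [[-9.99995565e-01 -2.90051137e-03  6.76116028e-04]
 [-2.90066589e-03  9.99995767e-01 -2.27672825e-04]
 [-6.75452799e-04 -2.29633002e-04 -9.99999746e-01]]
```

Emit:
move_arm(targets=[-0.2, 0, 0, 0, 1, -0.4, 0, 0, 0, 1, -0.6, 0, 0, 0, 1, -0.8, 0, 0, 0, 1, -1.0, 0, 0, 0, 1, -1.15, 0, 0, 0, 1, -1.3, 0, 0, 0, 1, -1.4, 0, 0, 0, 1, -1.4, 0, 0, 0, 1])

```text
clock: 3.07
tool_pos: [0.5809, -0.0864, 0.0509]
orientation: [0.222, -3.13, 0.001]
wrist_force: [-7.0, -0.6, 5.4]
finger_gap: 0.005
```

```bash
python3 -c "
from h import *
go([52,0,50])"
```

```text
t 3.0667 fix [45.22855127 -1.50402645] z 50.87694113706963 shift [-0.22592069  0.04969647  0.02837709] turn 0.018845025042786106 F [-6.98236836 -0.62695852  5.43247296] gap 0.004989993276542772
tool axes in fixture [[-9.99991122e-01 -1.97344506e-03 -3.72307408e-03]
 [-1.97243949e-03  9.99998017e-01 -2.73743110e-04]
 [ 3.72360692e-03 -2.66397141e-04 -9.99993032e-01]]
```

Emit:
move_arm(targets=[-0.1, 0, 0, 0, 1, -0.2, 0, 0, 0, 1, -0.25, 0, 0, 0, 1, -0.3, 0, 0, 0, 1, -0.3, 0, 0, 0, 1])

```text
clock: 3.48
tool_pos: [0.5866, -0.0855, 0.0508]
orientation: [0.222, -3.123, 0.001]
wrist_force: [-13.9, -2.4, 11.0]
finger_gap: 0.005
```

```bash
python3 -c "
from h import *
go([52,0,50])"
```

```text
t 3.4833 fix [51.01918843 -1.45832532] z 50.764916385999534 shift [-0.03307233  0.04853036  0.02516002] turn 0.021679013124463204 F [-13.92409955  -2.41158324  10.96348539] gap 0.004666880898972574
tool axes in fixture [[-9.99941328e-01 -2.27021893e-03 -1.05918655e-02]
 [-2.27264084e-03  9.99997394e-01  2.16627295e-04]
 [ 1.05913462e-02  2.40686092e-04 -9.99943881e-01]]
```

Emit:
move_arm(targets=[-0.1, 0, 0, 0, 1, -0.2, 0, 0, 0, 1, -0.2, 0, 0, 0, 1, -0.2, 0, 0, 0, 1])

```text
clock: 3.82
tool_pos: [0.5868, -0.0854, 0.0507]
orientation: [0.222, -3.11, 0.001]
wrist_force: [-27.3, -4.0, 21.2]
finger_gap: 0.006
```

```bash
python3 -c "
from h import *
go([52,0,50])"
```

```text
t 3.8167 fix [51.21564603 -1.4084241 ] z 50.69389752053293 shift [-0.02681776  0.04684224  0.0225663 ] turn 0.02801369959623839 F [-27.28401086  -3.97848135  21.17897008] gap 0.005723681011903432
tool axes in fixture [[-0.99972218 -0.00293358 -0.02338725]
 [-0.00296138  0.99999495  0.0011542 ]
 [ 0.02338375  0.00122314 -0.99972581]]
```

The tip didn't advance while the force doubled, so the jaw is at its end stop. Next I let go and retreat.

Emit:
move_arm(targets=[0.4, 0, 0, 0, 1, 0.8, 0, 0, 0, 1, 1.2, 0, 0, 0, 1, 1.6, 0, 0, 0, 1, 1.6, 0, -0.5, 0, 1, 1.6, 0, -1.7, 0, 1, 1.6, 1.2, -2.5, 0, 1, 1.6, 2.5, -2.5, 0, 1, 1.6, 3.8, -2.5, 0, 1, 1.6, 3.8, -2.5, 0, 1])

```text
clock: 4.65
tool_pos: [0.5339, 0.028, 0.1272]
orientation: [-0.229, 3.129, 0.004]
wrist_force: [-0.0, -0.9, 0.1]
finger_gap: 0.007
```

```bash
python3 - <<'E'
from h import *
go([0,155,60])
t=grab_frame("top")[155:270,265:410]
cv2.imwrite("pics/t2.png",cv2.resize(t,None,fx=5,fy=5,interpolation=cv2.INTER_CUBIC))
go([0,155,60])
E
```

```text
t 4.65 fix [ 14.61226104 118.2680256 ] z 127.24083547534087 shift [0.48962875 1.22268234 2.241742  ] turn 0.06295422436789298 F [-0.01304972 -0.87441007  0.05236668] gap 0.006974534605281025
tool axes in fixture [[-0.99996709 -0.00659249  0.00472748]
 [-0.00658207  0.99997588  0.00221661]
 [-0.00474198  0.00218542 -0.99998637]]
t 4.7 fix [ 14.605952   115.52154648] z 126.76786785390004 shift [0.48760287 1.32002626 2.22301772] turn 0.061550005172145504 F [ 0.61322761 -0.76004598 -0.20810064] gap 0.005951692622871581
tool axes in fixture [[-9.99970605e-01 -6.44545623e-03  4.15275025e-03]
 [-6.44720483e-03  9.99979133e-01 -4.07820988e-04]
 [-4.15003500e-03 -4.34582631e-04 -9.99991294e-01]]
```

View pics/t2.png

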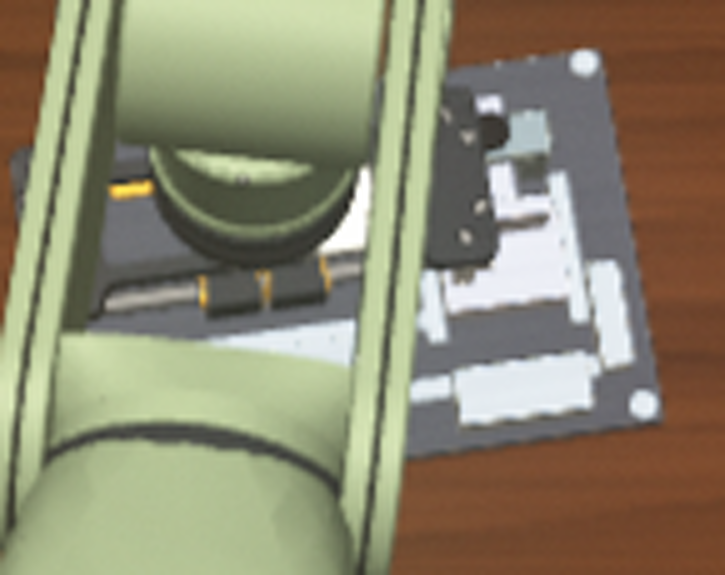

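```bash
python3 - <<'E'
from h import *
p=np.load("fix.npy")
for u in [(450,312),(575,298),(455,370),(590,352)]: print(wf(p,ray("top",np.array(u)/5+[265,155],.037)))
E
```

```text
[13.22912459 27.5139657 ]
[ 11.79458731 -29.38157071]
[-13.500323    29.34357722]
[-13.77759134 -32.09356335]
```

Emit:
move_arm(targets=[0.5, 1.35, 0, 0, 1, 0.5, 1.35, 0, 0, 1, 0.5, 1.35, 1.2, 0, 1, 0.5, 1.35, 2.2, 0, 1, 0.5, 1.35, 2.2, 0, 1, 0.5, 1.35, 2.2, 0, 1])

```text
clock: 5.2
tool_pos: [0.5117, 0.0595, 0.0577]
orientation: [0.22, -3.131, -0.0]
wrist_force: [-0.4, 0.9, -0.3]
finger_gap: 0.007
```

```bash
python3 -c "
from h import *
go([0,155,22.5])"
```

```text
t 5.2 fix [ -2.94409144 152.50705528] z 57.72999663643208 shift [-0.10185987  0.08265164  1.17404763] turn 0.004824799611777951 F [-0.3780107   0.93709055 -0.2617444 ] gap 0.00726908910838481
tool axes in fixture [[-9.99994957e-01 -5.05251783e-04 -3.13549370e-03]
 [-5.06309063e-04  9.99999815e-01  3.36412534e-04]
 [ 3.13532315e-03  3.37998366e-04 -9.99995028e-01]]
```

Emit:
move_arm(targets=[-0.1, 0.1, 0.4, 0, 1, -0.1, 0.1, 0.8, 0, 1, -0.1, 0.1, 1.15, 0, 1, -0.1, 0.1, 1.15, 0, 1, -0.1, 0.1, 1.15, 0, 1])

```text
clock: 5.62
tool_pos: [0.5143, 0.0635, 0.0233]
orientation: [0.221, -3.132, -0.0]
wrist_force: [-0.1, 0.3, 0.0]
finger_gap: 0.006
```

```bash
python3 - <<'E'
from h import *
go([0,54.5,23])
f=grab_frame("scene"); c=f[215:365,225:425]
cv2.imwrite("pics/s3.png",cv2.resize(c,None,fx=4,fy=4,interpolation=cv2.INTER_CUBIC))
E
```

```text
t 5.6167 fix [  0.22641729 156.17487074] z 23.298489989403592 shift [ 0.01142269 -3.3891542   0.00898712] turn 0.010963757284250086 F [-0.08234385  0.26879231  0.00402906] gap 0.005518640841915044
tool axes in fixture [[-9.99997808e-01 -1.14812168e-03 -1.75091876e-03]
 [-1.14862748e-03  9.99999299e-01  2.87901232e-04]
 [ 1.75058699e-03  2.89911754e-04 -9.99998426e-01]]
```

View pics/s3.png

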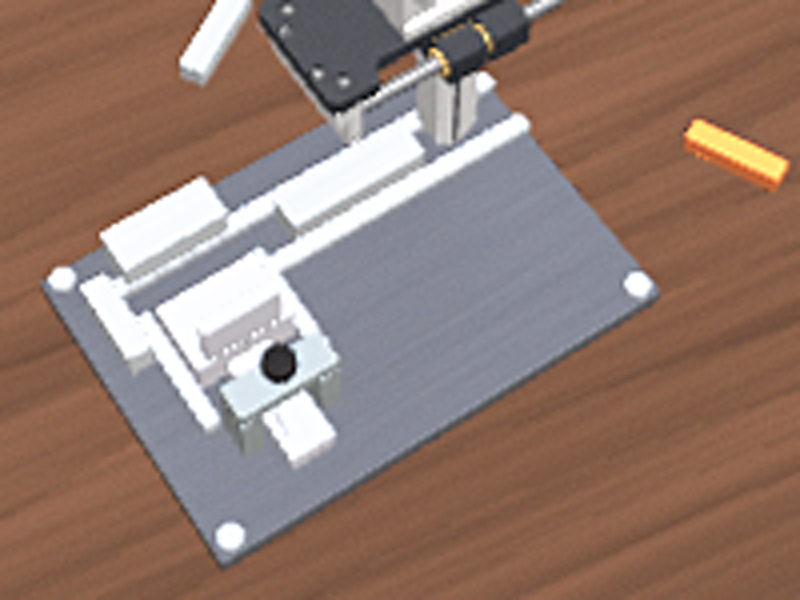

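The bar is the larger, non-orange piece in the channel (crop ~350,180). The look-alikes are the small white one (215,40) and the orange one (735,155). The finger stands behind the bar's end and the jaw is open, so I start the push.

Emit:
move_arm(targets=[0, -0.2, 0, 0, 1, 0, -0.4, 0, 0, 1, 0, -0.65, 0, 0, 1, 0, -0.9, 0, 0, 1, 0, -1.15, 0, 0, 1, 0, -1.4, 0, 0, 1, 0, -1.65, 0, 0, 1, 0, -1.9, 0, 0, 1, 0, -2.1, 0, 0, 1, 0, -2.2, 0, 0, 1])

```text
clock: 6.5
tool_pos: [0.5248, -0.0026, 0.0243]
orientation: [-0.22, 3.133, 0.0]
wrist_force: [-0.6, 3.0, 3.6]
finger_gap: 0.006
```

```bash
python3 -c "
from h import *
go([0,54.5,23])"
```

```text
t 6.5 fix [ 1.32827156 89.2212542 ] z 24.348834634744357 shift [ 0.04469334 -1.15736201  0.04488598] turn 0.003205392553452391 F [-0.58465316  2.99166732  3.62052184] gap 0.005714510557097639
tool axes in fixture [[-9.99999733e-01 -3.35667917e-04  6.48673515e-04]
 [-3.35641957e-04  9.99999943e-01  4.01287298e-05]
 [-6.48686948e-04  3.99109970e-05 -9.99999789e-01]]
```

Emit:
move_arm(targets=[0, -0.15, 0, 0, 1, 0, -0.3, 0, 0, 1, 0, -0.45, 0, 0, 1, 0, -0.6, 0, 0, 1, 0, -0.75, 0, 0, 1, 0, -0.85, 0, 0, 1, 0, -0.95, 0, 0, 1, 0, -1.0, 0, 0, 1, 0, -1.0, 0, 0, 1])

```text
clock: 7.25
tool_pos: [0.5288, -0.0318, 0.0243]
orientation: [-0.221, 3.133, -0.0]
wrist_force: [0.2, 2.7, 4.5]
finger_gap: 0.003
```

```bash
python3 -c "
from h import *
go([0,54.5,23])"
```

```text
t 7.25 fix [ 1.27794417 59.79714185] z 24.322238737715924 shift [ 0.04284706 -0.17650885  0.04408386] turn 0.012423706744755602 F [0.16279832 2.70353002 4.54727824] gap 0.003176513035971081
tool axes in fixture [[-9.99999058e-01 -1.30100714e-03  4.36490780e-04]
 [-1.30107607e-03  9.99999141e-01 -1.57650165e-04]
 [-4.36285301e-04 -1.58217924e-04 -9.99999892e-01]]
```

Emit:
move_arm(targets=[0, -0.1, 0, 0, 1, 0, -0.2, 0, 0, 1, 0, -0.3, 0, 0, 1, 0, -0.3, 0, 0, 1, 0, -0.3, 0, 0, 1])

```text
clock: 7.67
tool_pos: [0.5296, -0.038, 0.0243]
orientation: [0.22, -3.134, -0.007]
wrist_force: [-0.7, 9.5, 7.3]
finger_gap: 0.006
```

```bash
python3 -c "
from h import *
go([0,54.5,23])"
```

```text
t 7.6667 fix [ 1.15655094 53.48774642] z 24.28172604223163 shift [0.0385334  0.03357349 0.04287302] turn 0.005673569095062541 F [-0.72150171  9.54509951  7.28706599] gap 0.005755133844108958
tool axes in fixture [[-9.99999823e-01 -5.94128803e-04  3.83670654e-05]
 [-5.93951485e-04  9.99989846e-01  4.46712573e-03]
 [-4.10207239e-05  4.46710215e-03 -9.99990022e-01]]
```

Force is rising at about the expected place. One more small push to confirm the stop.

Emit:
move_arm(targets=[0, -0.1, 0, 0, 1, 0, -0.2, 0, 0, 1, 0, -0.2, 0, 0, 1, 0, -0.2, 0, 0, 1])

```text
clock: 8.0
tool_pos: [0.5295, -0.0384, 0.0243]
orientation: [0.217, -3.133, -0.022]
wrist_force: [-2.1, 24.4, 12.8]
finger_gap: 0.007
```

```bash
python3 -c "
from h import *
go([0,54.5,23])"
```

```text
t 8.0 fix [ 1.08740028 53.08846395] z 24.278235101879574 shift [0.03627641 0.04639895 0.04329231] turn -0.009408417876490318 F [-2.12467535 24.44637825 12.75623115] gap 0.007047843433251779
tool axes in fixture [[-9.99999446e-01  9.85145528e-04 -3.69448478e-04]
 [ 9.79740220e-04  9.99896465e-01  1.43561365e-02]
 [ 3.83553111e-04  1.43557666e-02 -9.99896877e-01]]
```

Emit:
move_arm(targets=[0, 0.4, 0, 0, 1, 0, 1.0, 0, 0, 1, 0, 1.5, -0.3, 0, 1, 0, 2, -1.5, 0, 1, 0, 3, -2.5, 0, 1, 0, 4.3, -3.5, 0, 1, 0, 5.5, -4, 0, 1, 0, 6.8, -4, 0, 1, 0, 6.8, -4, 0, 1, 0, 6.8, -4, 0, 1])

```text
clock: 8.83
tool_pos: [0.5015, 0.1567, 0.1438]
orientation: [-0.228, 3.133, -0.003]
wrist_force: [0.0, -0.5, -0.2]
finger_gap: 0.002
```

```bash
python3 - <<'E'
from h import *
go([0,54.5,23])
f=grab_frame("scene"); c=f[215:365,225:425]
cv2.imwrite("pics/s4.png",cv2.resize(c,None,fx=4,fy=4,interpolation=cv2.INTER_CUBIC))
t=grab_frame("top")[155:270,265:410]
cv2.imwrite("pics/t4.png",cv2.resize(t,None,fx=5,fy=5,interpolation=cv2.INTER_CUBIC))
E
```

```text
t 8.8333 fix [  0.46072932 250.25372562] z 143.81447772319453 shift [ 0.05449285 -6.5175828   4.03900453] turn 0.056329217179669704 F [ 0.0344753  -0.51435031 -0.18742816] gap 0.0024027833436169716
tool axes in fixture [[-9.99982588e-01 -5.89873786e-03  1.70522777e-04]
 [-5.89903825e-03  9.99980947e-01 -1.81829603e-03]
 [-1.59793877e-04 -1.81927029e-03 -9.99998332e-01]]
```

View pics/s4.png

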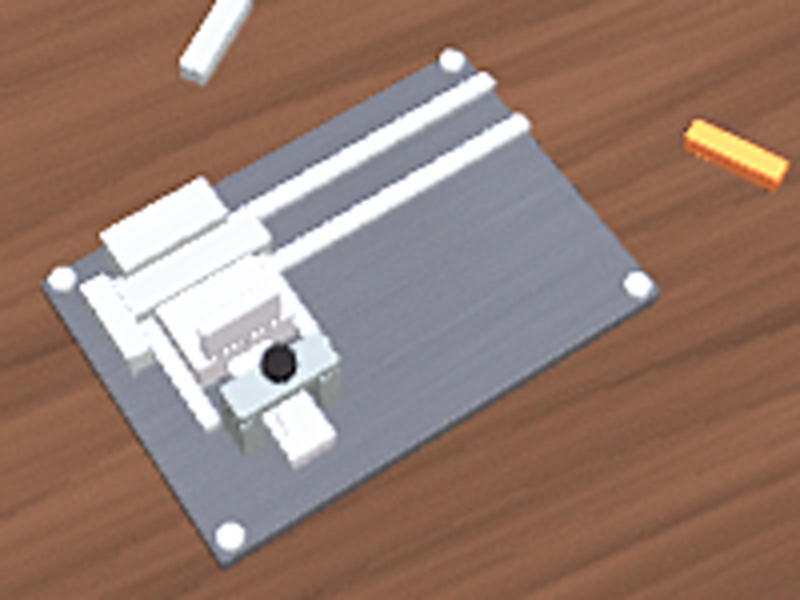

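View pics/t4.png

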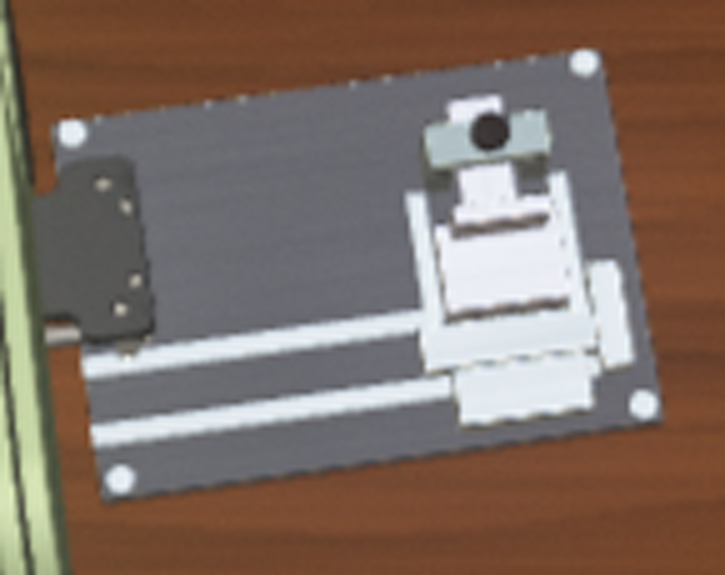

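The scene crop shows the bar between the jaws (195,265), its front end at the stop block (120,310). In the top crop its rear end is at about (425,345). The jaw is still half open, its tail showing beyond the bridge. I'll measure the bar ends once, then hand in.

```bash
python3 - <<'E'
from h import *
p=np.load("fix.npy")
for u in [(420,330),(425,371),(597,325),(597,348)]: print("bar",wf(p,ray("top",np.array(u)/5+[265,155],.032)))
for u in [(447,318),(567,303)]: print("jaw",wf(p,ray("top",np.array(u)/5+[265,155],.037)))
print(get_obs()["clock"], close_job())
E
```

```text
bar [ 7.9791745  41.71420878]
bar [-11.05932516  42.31951293]
bar [ -0.86537631 -37.96457886]
bar [-11.38038027 -36.25145483]
jaw [10.6751856  29.27416258]
jaw [ 10.00861669 -25.43290935]
the job is handed in; nothing more can be done
8.9333 None
```

The job is done and handed in at 8.9 s, with no drops or hard contacts along the way.

- **Jaw:** I pushed the sprung jaw by its tab with the closed fingertips until it would go no further. The push rose from 14 to 27 N while the tip moved only about 0.2 mm. When I let go, it sprang back and stayed half open.
- **Bar:** I pushed the bar along the channel at a tip height of about 24 mm, without lifting it, until it stopped. The push rose from 9.5 to 24 N with 0.4 mm of motion.

**Last checks:**
- **Bar position:** In the top view the bar's rear end is at fixture y of about 42 mm, as it should be when home. Its front end is at about -37 mm, with the stop face at -38 mm.
- **Jaw position:** The jaw still looks latched, with its tail showing beyond the bridge. Its front face measured x of about 13 mm just after latching and about 10–11 mm in the last picture, against the expected 14.5 mm. I put the difference down to edge blur and shading. Two scene pictures, before and after loading the bar, show the jaw in the same place. I did not check the latch any other way.
- **Other things:** The arm touched none of the other items. The two look-alikes are unmoved in the pictures; I did not look again at the hammer, slug, brush or tin.

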